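Clamp a padlock in the cam hold-down

TASK

Clamp the padlock lying under the foot of the cam hold-down: set the wing nut so that the foot begins to bite when the lever is about half way over (roughly 45 degrees), and flip the lever fully shut, so that the padlock is held firmly but not crushed. Never force the lever, do not shift the padlock, and leave the things round the clamp alone.

Things in the scene. Friction and masses are not known exactly. Their poses are not given: they have to be found in the camera images.
- jig: Cam hold-down clamp screwed to the bench: grey base plate 100 x 185 x 12 mm with a square grey column and a dark steel arm. Origin: underside of the base, below the spindle axis; x across the arm, y from the spindle along the arm to the column (column and lever at y = +95 mm), z up. Base plate spans y -60 to +125 mm.
- seat (a point): Centre of the steel seat on which the padlock lies, on the spindle axis, 18 mm above the bench. The padlock's top face is 17 mm above it.
- clamp_arm: Dark steel arm, 26 mm wide, level along jig y, carrying spindle, wing nut and foot. Origin: on the spindle axis at mid thickness, 91.5 mm above the bench with lever open. The cam lowers it 5 mm per rad. The 19 mm foot is sprung: gives at 40 N, then 6 N per mm; first touch at half way makes about 57 N when shut. The foot's height over the padlock differs and is not measured; as found, too high.
- wing_nut (a joint): Turn of the wing nut in rad, 0 to 4.8, found at 0 to 0.4. Grows clockwise seen from above, which lowers nut, spindle and foot by 2.5 mm per rad. Stiff thread, 0.2 N m, stays where left; it always needs to go about 0.8 to 3.6 rad further. Once the foot bites it turns at least 0.1 N m harder, and a hand that grips it firmly feels an upward push growing by some 4 to 12 N within 0.4 rad.
- nut_grip (a point): Centre of the wing nut's upright steel bar: 46 mm long, 10 mm thick, 22 mm tall, on top of the spindle; this point is 1 mm above mid height (10 mm below the bar's top), about 131 mm above the bench with the lever open, and sinks with arm and nut. Below the bar is a 20 mm round hub. x runs along the bar, y through its 10 mm thickness, z up. Grip the 10 mm.
- cam (a joint): Turn of the cam lever in rad: 0 open (lever nearly upright, leaning 0.2 rad towards jig +y), 1.52 fully shut against its stop (lever over to jig +y, 0.15 rad below level); found at 0 to 0.2. The lever is 0.2 rad + this value away from upright. Half way is 0.75. It has friction of about 0.42 N m and stays where it is left, under load too. The bite adds 0.2 N m, rising to 0.3 N m when shut.
- lever: Flat lever, steel with black grip, 18 mm wide along jig x, 8 to 10 mm thick, from 10 to 105 mm from the pivot. Origin on the pivot axis, z along the lever to its free end, y through its thickness (towards the side it flips to).
- lever_pivot (a point): Pivot axis of the lever, fixed to the jig at y = 95 mm, 112 mm above the bench; the axis runs along jig x.
- lever_end (a point): Free end of the lever, 105 mm from the pivot.
- padlock: Laminated steel padlock lying flat and loose on the seat, 67 x 44 x 17 mm, its body (36 x 44 mm) under the foot, shackle to jig +x. Origin: underside, middle of the whole length.
- wax_block: Yellowish round block of wax standing on the bench, 50 mm across, 74 mm tall; a bystander. Origin: middle of its underside.
- lock_cover: Flat dark steel cover plate lying on the bench, 61 x 94 x 8 mm; a bystander. Origin: middle of its underside.
- file_flat: Flat file with wooden handle lying on the bench, 238 mm long; a bystander. Origin: middle of its underside.
Mind the look-alikes: they are no part of the job. Leave any orange look-alike of the padlock alone.

How it is judged (in metres and radians):
On the way:
1. the foot bites on the padlock while the lever is still no more than about two thirds over (contact force between clamp_arm and padlock above 5 N and value of joint cam below 1.05 rad), for 0.04 s.
At the end, for the whole second after the job is handed in: The lever is shut (cam over 1.42 rad) and the foot presses the padlock with 50 to 64 N (as it does if its first contact came with the lever at about 0.45 to 0.95 rad); the padlock lies at rest within 6 mm of where it was found (value of joint cam above 1.42 rad and contact force between clamp_arm and padlock between 50 and 64 N and distance of padlock from where it was at the start of the episode below 0.006 m and linear speed of padlock below 0.02 m/s); the robot touches nothing.
It fails at once if the padlock is crushed: clamped with more than 75 N (contact force between clamp_arm and padlock above 75 N).
It fails at once if the lever is forced: pushed with more than 20 N (contact force between anything else and lever above 20 N).
It fails at once if a thing beside the clamp is moved by more than 20 mm (distance of any of wax_block, lock_cover, file_flat from where it was at the start of the episode above 0.02 m).
It also fails if it takes over 72 s, if anything falls off the work surface, if the arm or the gripper's body presses on something with over 40 N, if the wrist force passes 120 N, or if a joint passes its speed limit or range.

ROBOT

A 6-joint arm with a two-finger parallel gripper is mounted at the origin on a cart in front of the work surface, level with it; the furniture and walls round the work are solid. World frame = base frame: x ahead of the robot, y to its left, z up, the work surface at z = 0. Lengths are in mm, angles in rad, forces in N, time in s.
With the tool pointing down it reaches from about 400 to 825 mm from the base axis. Payload 7 kg.
Tool frame: the origin (TCP) lies between the finger pads; the fingertips stand 17 mm ahead of it and the grasp point (between the pads) lies 2 mm behind it; z points along the fingers, x is the direction in which the jaws open and shut, and the axes are right-handed (so a half turn about z gives the same grasp; the last joint's range is limited). The gripper opens to 88 mm and grips with 3 to 60 N. Pads are 19 mm wide; open, the fingers measure 130 mm over their backs; the gripper's body (78 mm by 193 mm) begins 47 mm behind the grasp point.
Start: joints at [1.578, 0.359, 0.012, 0, -1.224, -0.288], TCP at [187.068, 648.537, 243.561] pointing down, gripper open.
Joint ranges: [-3.07, 3.07], [-1.43, 2.12], [-1.02, 1.25], [-3.03, 1.67], [-3.05, -0], [-3.03, 3.03]. Speed limits (rad/s): [2.39, 2.39, 3.01, 3.14, 3.14, 3.14].

INTERFACE

Orientations are given as a unit quaternion [x, y, z, w].
In Python, from bench import manip gives the robot as it stands.
- The arm moves only by the tool servo_tool, never from a script. Its argument "plan" is a list that holds one entry, the list of rows, each a list of 4 numbers: the shift along the world's x, y, z in cm, then the turn about the world's z in degrees. A call has 1 to 20 rows; each row is the pose to reach, as a shift and turn from the pose measured when the call began; what a row does not reach only later rows make up. A row lasts 1/10 s, in which the tool goes at most 50 mm and 8.59 degrees, less where a joint would pass 70% of its speed; a pose out of reach is approached as far as the arm can. A call with a gripper value outside its range is refused whole. "fingers" is the opening, from 0 (shut) to 1 (fully open), set as the call begins (left out, the last holds). The fingers move at their own pace and stop on an object; the grip force is fixed at half the most. Time passes only in rows, so rows that repeat a pose let the fingers close. It gives the time, the measured TCP pose, the force and the opening at its end, in the units of the state.
- manip.observe(): the state, without advancing time (a new reading comes with each control period).
- manip.grab_frame(name): name is "scene" or "side" or "wrist"; returns the picture (420x560x3 uint8, red, green, blue); there is no depth.
- manip.get_calibration(name): a dict with "fx", "fy", "cx", "cy" (pixels), "world_from_camera" (4x4, takes a point from camera to world coordinates). Camera axes: x right, y down, z forward; pixel columns grow to the right and rows downward; lengths in mm; the calibration is good to about 2 mm. A picture is of the moment at which its call begins: read the wrist's pose just before it. get_calibration takes no time and is no camera call; for the wrist camera it gives the pose at the moment of the call.
- manip.hand_in(): hands the job in, once; it reports no verdict.
The state is a dict: "t": time; "q": joint angles; "dq": joint speeds; "tau": joint torques, N m; "tcp_pos": TCP position; "tcp_rot": TCP orientation; "wrist_force": force on the tool from outside, world axes, zero at the start; "moment": the same for the moment, N m; "opening": finger opening in mm.
Only numpy, scipy, OpenCV 4.12 (cv2) and the standard library are available. Lean on these libraries where they do the work, as an engineer would, in place of code of your own. Each camera call takes 0.05 s, during which the arm holds its last target.

## Working session

There is one attempt and no reset: what is moved stays moved. The work goes in short steps, Python scripts to look and compute and a tool call to move; the robot and the scene stay as the last step left them, time stands still between calls to the robot, and variables do not carry over. Pictures are saved under pics/ and viewed, and the job is handed in when it is done.

Besides the shell and the picture viewer there is one more tool, called after "Call:" as name(argument=value, ...) on one line, values as JSON. servo_tool: Moves the arm, as the interface text tells. Its arguments: {"type":"object","properties":{"plan":{"type":"array"},"fingers":{"type":"number"}},"required":["plan"]}

```bash
mkdir -p pics; cat > h.py <<'E'
import numpy as np,cv2
from bench import manip
def snap(n,f):
    c=manip.get_calibration(n); im=manip.grab_frame(n); cv2.imwrite(f'pics/{f}.png',im[:,:,::-1]); return im,c
def proj(c,p):
    T=np.linalg.inv(np.array(c['world_from_camera'])); q=T[:3,:3]@np.asarray(p,float)+T[:3,3]
    return np.array([c['fx']*q[0]/q[2]+c['cx'],c['fy']*q[1]/q[2]+c['cy']])
def ray(c,u,v):
    T=np.array(c['world_from_camera']); d=T[:3,:3]@np.array([(u-c['cx'])/c['fx'],(v-c['cy'])/c['fy'],1]); return T[:3,3],d
def atz(c,u,v,z):
    o,d=ray(c,u,v); return o+d*(z-o[2])/d[2]
E
python3 - <<'E'
from h import *
import pickle
s=manip.observe();print(s)
d={}
for n in('scene','side','wrist'):
    im,c=snap(n,n+'0');d[n]=c;print(n,c)
pickle.dump(d,open('cal.pkl','wb'))
E
```

```text
{'t': 0.0, 'q': array([ 1.57809565e+00,  3.59389412e-01,  1.10504509e-02, -3.16615689e-04,
       -1.22406102e+00, -2.88128821e-01]), 'dq': array([-1.43190693e-03, -3.16678981e-04,  7.52281163e-04, -2.28679348e-04,
       -1.98472483e-05,  4.97270746e-04]), 'tau': array([-8.63951955e-04, -5.82716918e+01,  2.93047106e+01,  6.99704289e+00,
        6.87337102e-03, -1.72168834e-04]), 'tcp_pos': array([186.9666408 , 648.12327319, 242.62339187]), 'tcp_rot': array([-6.01141900e-01,  7.99141884e-01, -5.55638307e-04, -5.96949441e-04]), 'wrist_force': array([ 0.39803142, -0.13856345, -1.0819535 ]), 'moment': array([ 0.02510984, -0.01571719,  0.06219894]), 'opening': 87.56740621122714}
scene {'fx': 383.27382439896604, 'fy': 383.27382439896604, 'cx': 285.13469214729434, 'cy': 204.61312563635317, 'world_from_camera': array([[ 5.06142850e-01, -5.68518501e-01,  6.48541540e-01,
        -8.97121410e+01],
       [-8.62448870e-01, -3.32626681e-01,  3.81498936e-01,
        -3.01675766e+02],
       [-1.16698306e-03, -7.52426877e-01, -6.58674755e-01,
         6.89466616e+02],
       [ 0.00000000e+00,  0.0
[... 298 characters left out ...]
72856403e-01, -8.76691080e-01,
         1.03309698e+03],
       [-6.96894665e-04, -8.80109404e-01, -4.74770420e-01,
         6.80610015e+02],
       [ 0.00000000e+00,  0.00000000e+00,  0.00000000e+00,
         1.00000000e+00]])}
wrist {'fx': 298.6278405340961, 'fy': 298.6278405340961, 'cx': 281.09136296173176, 'cy': 211.89289354160877, 'world_from_camera': array([[-2.77515238e-01, -9.14656836e-01, -2.93918637e-01,
         2.67079103e+02],
       [-9.60720412e-01,  2.64609307e-01,  8.36552669e-02,
         6.24133842e+02],
       [ 1.25774525e-03,  3.05589246e-01, -9.52162607e-01,
         3.83787630e+02],
       [ 0.00000000e+00,  0.00000000e+00,  0.00000000e+00,
         1.00000000e+00]])}
```

View pics/scene0.png

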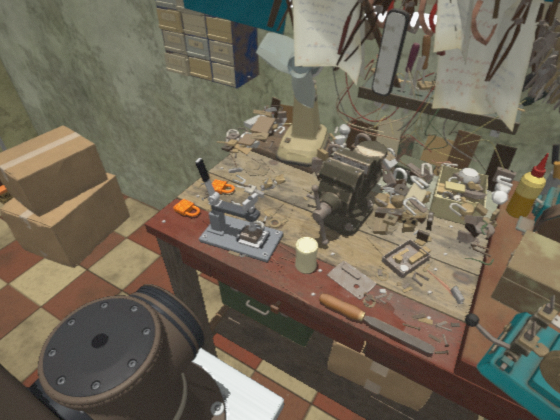

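View pics/side0.png

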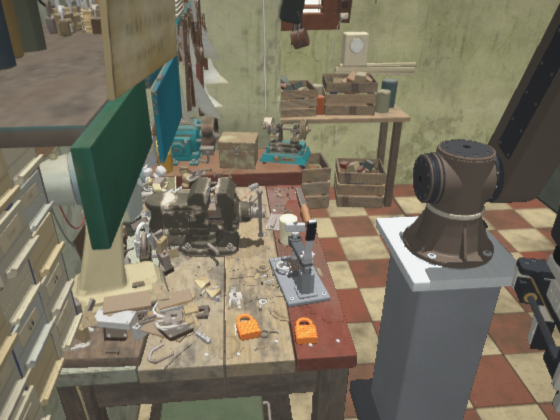

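View pics/wrist0.png

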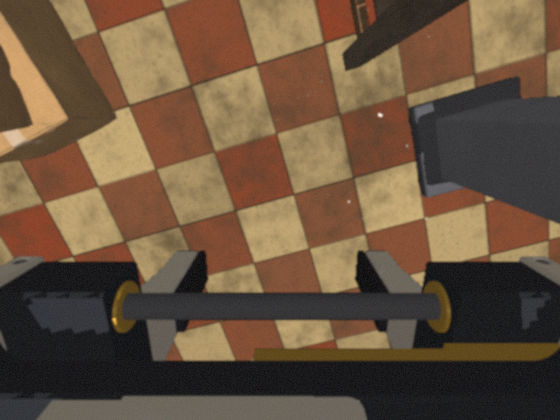

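The clamp shows at about (240,225) in scene and (300,265) in side. There are two orange look-alike padlocks at scene (185,208) and (222,187). The jaws face away from it. I'll enlarge the clamp.

```bash
python3 - <<'E'
import cv2
a=cv2.imread('pics/scene0.png')[145:270,180:300];b=cv2.imread('pics/side0.png')[205:315,250:350]
cv2.imwrite('pics/s_crop.png',cv2.resize(a,None,fx=6,fy=4.8*1.0 if 0 else 4.8,interpolation=cv2.INTER_CUBIC) if 0 else cv2.resize(a,(576,600),interpolation=cv2.INTER_CUBIC))
cv2.imwrite('pics/d_crop.png',cv2.resize(b,(545,600),interpolation=cv2.INTER_CUBIC))
E
```

```text
(no output)
```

View pics/s_crop.png

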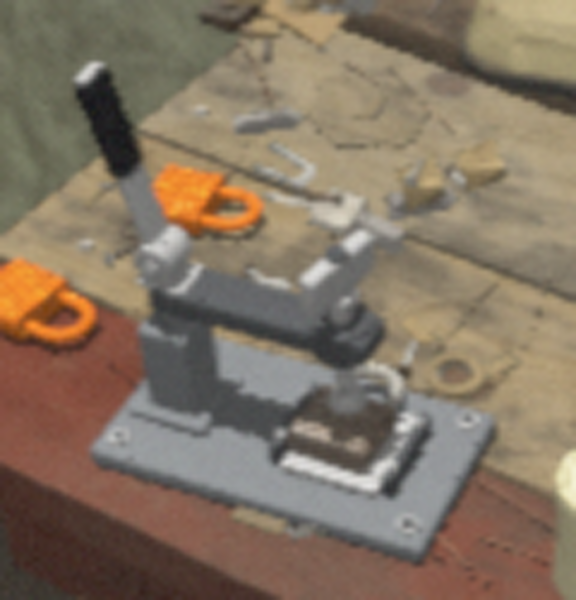

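View pics/d_crop.png

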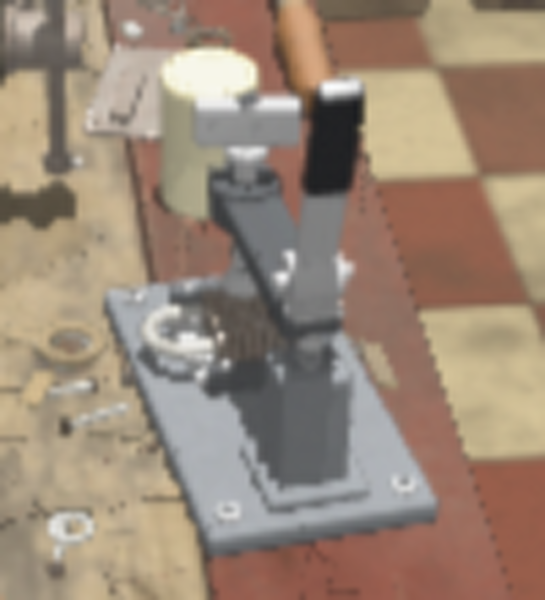

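```bash
cat > fit.py <<'E'
from h import *
import pickle
from scipy.optimize import least_squares
C=pickle.load(open('cal.pkl','rb'))
S=lambda x,y:(180+x/4.8,145+y/4.8); D=lambda x,y:(250+x/5.45,205+y/5.45)
obs=[('scene',(-50,125,12),S(95,452)),('scene',(-50,-60,12),S(420,546)),('scene',(50,-60,12),S(494,418)),
('side',(50,125,12),D(210,537)),('side',(-50,125,12),D(436,500)),('side',(50,-60,12),D(107,294)),
('scene','L',S(92,68)),('side','L',D(340,86)),('side','N',D(247,121)),('scene','N',S(350,265))]
def pt(p,k):
    if k=='L': a=.2+p[3]; k=(0,95+105*np.sin(a),112+105*np.cos(a))
    if k=='N': k=(0,0,p[4])
    c,s=np.cos(p[2]),np.sin(p[2]); return np.array([p[0]+c*k[0]-s*k[1],p[1]+s*k[0]+c*k[1],k[2]])
f=lambda p:np.concatenate([proj(C[n],pt(p,k))-uv for n,k,uv in obs])
if __name__=='__main__':
    p0=[*atz(C['scene'],*S(350,450),18)[:2],.5,.1,131];print(p0)
    r=least_squares(f,p0,loss='soft_l1',x_scale=[10,10,.1,.1,10]);print(r.x.round(3));print(f(r.x).reshape(-1,2).round(1))
E
python3 fit.py
```

```text
[np.float64(424.2196080548343), np.float64(91.03855473944145), 0.5, 0.1, 131]
[4.32411e+02 9.63500e+01 1.52000e-01 4.20000e-02 1.28991e+02]
[[-1.8 -1.5]
 [-0.1  0.3]
 [ 0.6 -1.6]
 [-0.7 -0.7]
 [ 0.7 -0.8]
 [-1.1 -1.9]
 [-1.1 -0.6]
 [ 0.  -1.5]
 [-0.3 -0.8]
 [-2.7  1.1]]
```

Call:
servo_tool(plan=[[[1.5, -3.6, 1, 2], [3, -7.2, 2, 4], [4.5, -10.8, 3, 6], [6, -14.4, 4, 8], [7.5, -18, 5, 10], [9, -21.6, 6, 12], [10.5, -25.2, 7, 14], [12, -28.8, 7.5, 16], [13.5, -32.4, 7.5, 18], [15, -36, 7.5, 20], [16.5, -39.6, 7.5, 22], [18, -43.2, 7.5, 24], [19.5, -46.8, 7.5, 24.8], [20.5, -49.5, 7.5, 24.8], [20.8, -50.8, 7.5, 24.8], [20.8, -50.8, 7.5, 24.8], [20.8, -50.8, 7.5, 24.8]]], fingers=1)

```text
t: 1.85
tcp_pos: [394.9, 140.4, 317.8]
tcp_rot: [0.758, -0.652, 0.0, 0.0]
wrist_force: [0.0, 0.7, -0.2]
opening: 87.5
```

```bash
python3 - <<'E'
from h import *
import pickle
s=manip.observe();print(s['t'],s['tcp_pos'],s['q'])
im,c=snap('wrist','w1');pickle.dump((c,s),open('w1.pkl','wb'))
E
```

```text
1.85 [394.90982595 140.444967   317.80150926] [ 8.17814591e-01 -1.26596063e-01 -3.81520805e-01  8.83061084e-04
 -1.31637288e+00  9.03910517e-01]
```

View pics/w1.png

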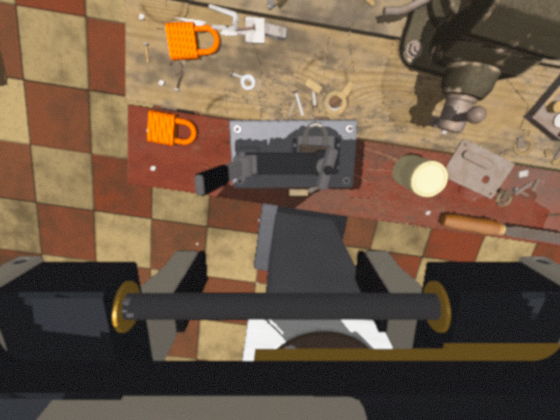

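```bash
python3 - <<'E'
import cv2
a=cv2.imread('pics/w1.png')[105:205,185:370]
cv2.imwrite('pics/w1c.png',cv2.resize(a,(740,400),interpolation=cv2.INTER_CUBIC))
E
```

```text
(no output)
```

View pics/w1c.png

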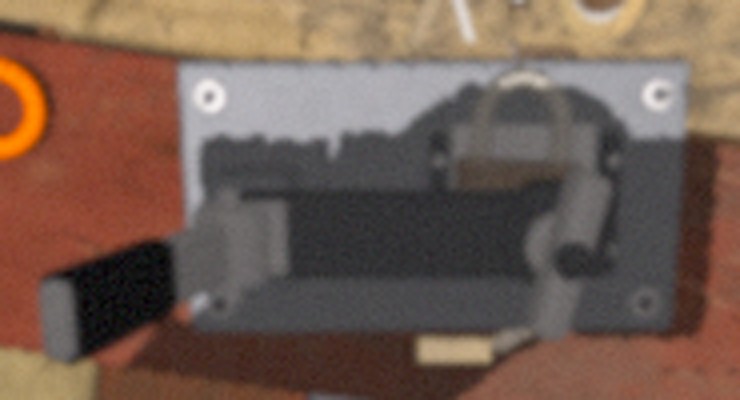

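```bash
cat > fit2.py <<'E'
from fit import *
cw,_=pickle.load(open('w1.pkl','rb'));C['wrist']=cw
W=lambda x,y:(185+x/4,105+y/4)
obs+= [('wrist',(50,125,12),W(180,65)),('wrist',(50,-60,12),W(688,65)),('wrist',(-50,-60,12),W(668,330)),('wrist',(-50,125,12),W(198,330)),('wrist','L',W(60,318))]
E
python3 - <<'E'
from fit2 import *
import fit
r=least_squares(f,[432,96,.15,.05,129],loss='soft_l1',x_scale=[10,10,.1,.1,10]);print(r.x.round(3));print(f(r.x).reshape(-1,2).round(1))
np.save('p.npy',r.x);p=r.x
a=atz(cw,*W(597,180),140);b=atz(cw,*W(556,332),140)
print(a,b,np.hypot(*(a-b)[:2]),np.arctan2(*(a-b)[[1,0]])-p[2],(a+b)/2)
a=atz(C['scene'],*S(303,283),140);b=atz(C['scene'],*S(365,232),140);print(a,b,np.hypot(*(a-b)[:2]),np.arctan2(*(b-a)[[1,0]])-p[2])
for k in [(0,0,131),'L',(0,95,112)]:print(pt(p,k))
E
```

```text
[4.30690e+02 9.41130e+01 1.49000e-01 2.10000e-02 1.28556e+02]
[[-1.5 -0.8]
 [ 0.2  1.2]
 [ 1.1 -0.8]
 [-0.2 -1.5]
 [ 1.1 -1.4]
 [-0.5 -2.5]
 [ 0.1  0. ]
 [ 0.2 -2.8]
 [ 0.3 -1.1]
 [-2.3  2. ]
 [-1.5 -1.9]
 [ 0.9 -1.6]
 [ 0.7  0.4]
 [-2.6  0.2]
 [-0.3  0.2]]
[452.1200328   91.32493764 140.        ] [410.31473342  94.05792195 140.        ] 41.894537339826776 -0.2143234770615841 [431.21738311  92.69142979 140.        ]
[406.89821794  96.75740027 140.        ] [451.47619254  92.65848847 140.        ] 44.76602390902475 -0.2407336922039311
[430.6902223   94.11308845 131.        ]
[413.17013642 210.79251544 214.45280091]
[416.58356998 188.05989446 112.        ]
```

Clamp fit: jig origin (431, 94), yaw 0.149, cam about 0.02–0.04, nut bar 0.23 rad clockwise. All three cameras agree within 1–3 px. I'll go behind the lever with the fingers shut.

Call:
servo_tool(plan=[[[1.3, 1.1, 0, 0], [2.6, 2.3, -1.5, 0], [2.6, 2.3, -3.5, 0], [2.6, 2.3, -5.5, 0], [2.6, 2.3, -7.5, 0], [2.6, 2.3, -9.5, 0], [2.6, 2.3, -10.5, 0], [2.6, 2.3, -10.5, 0], [2.6, 2.3, -10.5, 0], [2.6, 2.3, -10.5, 0]]], fingers=0)

```text
t: 2.9
tcp_pos: [421.4, 164.4, 213.8]
tcp_rot: [0.759, -0.651, 0.001, -0.001]
wrist_force: [-0.4, 0.4, 0.2]
opening: 13.5
```

```bash
python3 - <<'E'
from h import *
s=manip.observe();print(s['t'],s['tcp_pos'],s['wrist_force'],s['opening'])
snap('side','d2');im,c=snap('wrist','w2')
a=cv2.imread('pics/d2.png')[180:320,230:380]
cv2.imwrite('pics/d2c.png',cv2.resize(a,(640,600),interpolation=cv2.INTER_CUBIC))
E
```

```text
2.9 [421.35128911 164.42957689 213.82124273] [-0.44366543  0.38031338  0.21154657] 13.476689647681486
```

View pics/d2c.png

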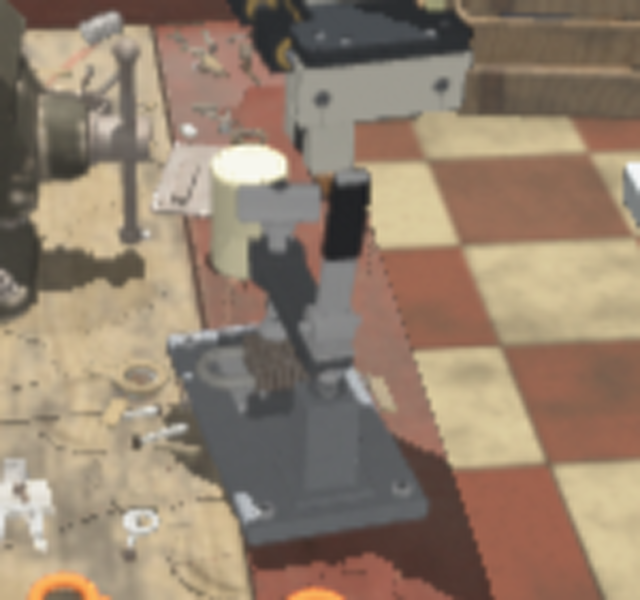

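View pics/w2.png

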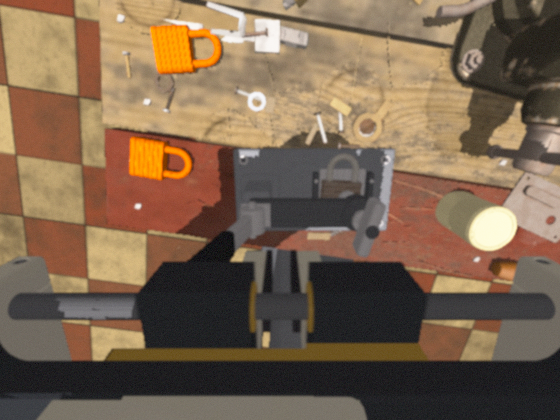

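Call:
servo_tool(plan=[[[-0.05, 0.3, 0, 0], [-0.1, 0.6, 0, 0], [-0.13, 0.9, 0, 0], [-0.18, 1.2, 0, 0], [-0.22, 1.5, 0, 0], [-0.27, 1.8, 0, 0], [-0.27, 1.8, 0, 0]]], fingers=0)

```text
t: 3.7
tcp_pos: [418.5, 182.5, 213.6]
tcp_rot: [0.759, -0.651, 0.001, -0.0]
wrist_force: [-0.0, -0.3, 0.3]
opening: 0.2
```

```bash
python3 - <<'E'
from h import *
s=manip.observe();print(s['t'],s['tcp_pos'],s['wrist_force'],s['opening'])
E
```

```text
3.7 [418.48472516 182.52929315 213.59210908] [-0.03702431 -0.31019862  0.27895765] 0.22389690268973003
```

Call:
servo_tool(plan=[[[-0.04, 0.25, 0, 0], [-0.08, 0.5, 0, 0], [-0.11, 0.75, 0, 0], [-0.15, 1.0, 0, 0], [-0.15, 1.0, 0, 0]]])

```text
t: 4.2
tcp_pos: [416.9, 192.3, 213.5]
tcp_rot: [0.759, -0.651, 0.001, 0.0]
wrist_force: [2.3, -2.5, -1.3]
opening: 0.3
```

Call:
servo_tool(plan=[[[-0.05, 0.35, -0.1, 0], [-0.1, 0.7, -0.2, 0], [-0.16, 1.05, -0.3, 0], [-0.21, 1.4, -0.43, 0], [-0.27, 1.8, -0.6, 0], [-0.33, 2.2, -0.77, 0], [-0.39, 2.6, -0.97, 0], [-0.44, 2.93, -1.15, 0], [-0.5, 3.3, -1.4, 0], [-0.55, 3.65, -1.68, 0], [-0.6, 4.0, -1.95, 0], [-0.64, 4.27, -2.17, 0], [-0.64, 4.27, -2.17, 0]]])

```text
t: 5.5
tcp_pos: [410.3, 235.5, 191.3]
tcp_rot: [0.759, -0.651, 0.001, 0.0]
wrist_force: [0.1, -1.2, 0.3]
opening: 0.5
```

```bash
python3 - <<'E'
from h import *
s=manip.observe();print(s['t'],s['tcp_pos'],s['wrist_force'],s['opening'])
im,c=snap('side','d3');
cv2.imwrite('pics/d3c.png',cv2.resize(cv2.imread('pics/d3.png')[180:320,230:380],(640,600),interpolation=cv2.INTER_CUBIC))
im,c=snap('scene','s3');
cv2.imwrite('pics/s3c.png',cv2.resize(cv2.imread('pics/s3.png')[145:270,170:300],(624,600),interpolation=cv2.INTER_CUBIC))
E
```

```text
5.5 [410.3338026  235.51611904 191.3059942 ] [ 0.14148783 -1.21936651  0.34273617] 0.49388026009477476
```

View pics/d3c.png

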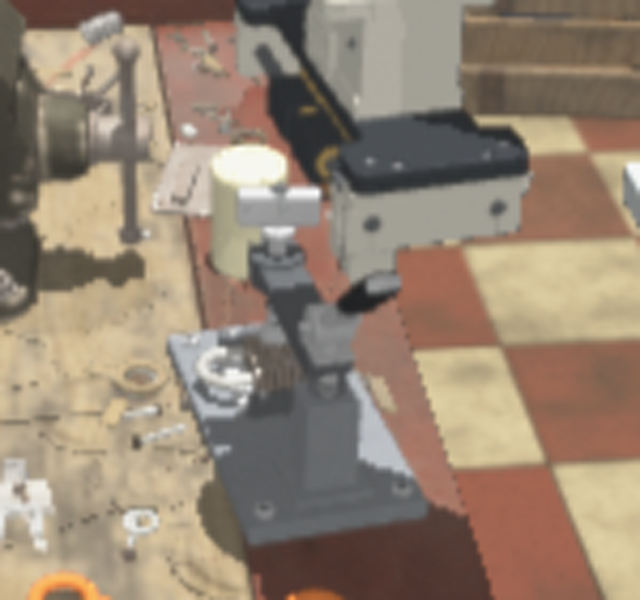

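View pics/s3c.png

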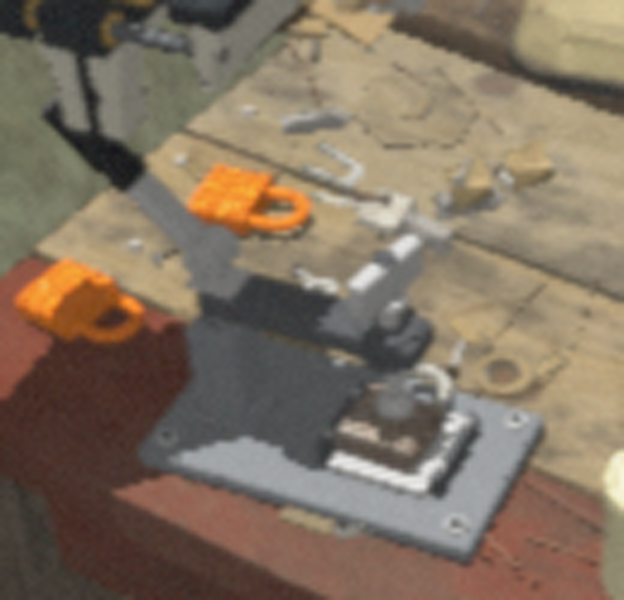

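```bash
cat > lev.py <<'E'
from fit2 import *
p=np.load('p.npy')
def lev(o):
    g=lambda c:np.concatenate([(proj(C[n],pt([*p[:3],c[0],130],'L'))-uv)for n,uv in o])
    r=least_squares(g,[.7]);return r.x,r.fun
E
python3 - <<'E'
from lev import *
print(lev([('side',(319.5,245.8)),('scene',(180.4,169.6))]))
print(lev([('side',(319.5,245.8))]),lev([('scene',(180.4,169.6))]))
E
```

```text
(array([0.66230822]), array([ 1.29633299,  0.98666455, -0.42541963, -3.24596027]))
(array([0.63963891]), array([ 1.08255339, -0.19899634])) (array([0.74804166]), array([-1.92582384, -1.24574877]))
```

Call:
servo_tool(plan=[[[-0.03, 0.22, -0.25, 0], [-0.06, 0.42, -0.5, 0], [-0.09, 0.6, -0.7, 0], [-0.11, 0.72, -0.85, 0], [-0.11, 0.72, -0.85, 0], [-0.11, 0.72, -0.85, 0]]])

```text
t: 6.2
tcp_pos: [409.7, 243.6, 183.3]
tcp_rot: [0.759, -0.651, 0.0, -0.001]
wrist_force: [-0.1, 0.5, 0.3]
opening: 0.4
```

Call:
servo_tool(plan=[[[0.1, -0.5, 0.6, 0], [0.3, -1.5, 2.5, 0], [0.6, -4, 5, 0], [1, -8, 7, 0], [1.5, -11, 8, -3], [1.8, -13, 8, -8], [2.0, -14.3, 8, -13], [2.0, -14.3, 8, -13], [2.0, -14.3, 8, -13]]], fingers=0.45)

```text
t: 7.1
tcp_pos: [429.7, 100.4, 263.5]
tcp_rot: [-0.681, 0.732, -0.0, 0.001]
wrist_force: [0.2, -0.2, -0.2]
opening: 39.2
```

```bash
python3 - <<'E'
from h import *
import pickle
s=manip.observe();print(s['t'],s['tcp_pos'],s['wrist_force'],s['opening'],s['q'])
for n,b,f in(('side',(180,320,230,380),4),('scene',(145,270,170,300),4.8),('wrist',(100,240,140,420),2.8)):
    im,c=snap(n,n+'4')
    if n=='wrist':pickle.dump((c,s),open('w4.pkl','wb'))
    cv2.imwrite(f'pics/{n}4c.png',cv2.resize(im[b[0]:b[1],b[2]:b[3],::-1],None,fx=f,fy=f,interpolation=cv2.INTER_CUBIC))
E
```

```text
7.1 [429.72539439 100.35642452 263.48297004] [ 0.17913428 -0.21507525 -0.21664518] 39.169143162822955 [ 6.79598960e-01 -5.47637123e-02 -4.42046438e-01  6.42694322e-04
 -1.18090777e+00  8.17961068e-01]
```

View pics/side4c.png

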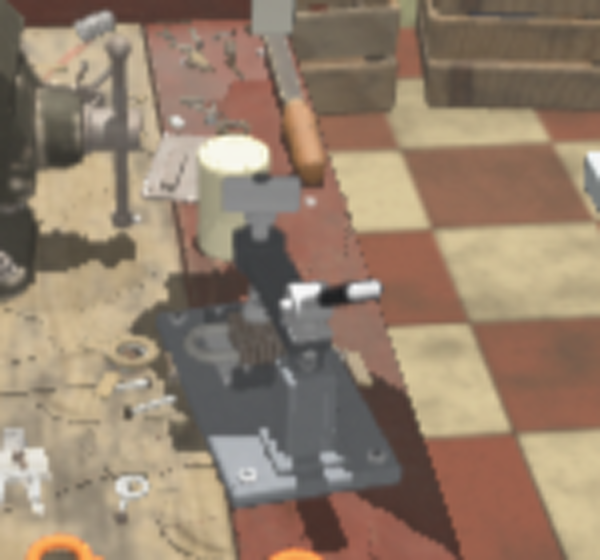

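View pics/scene4c.png

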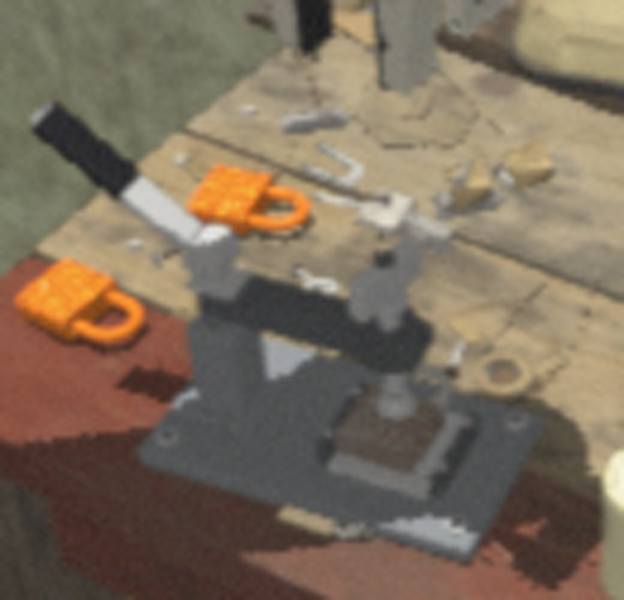

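View pics/wrist4c.png

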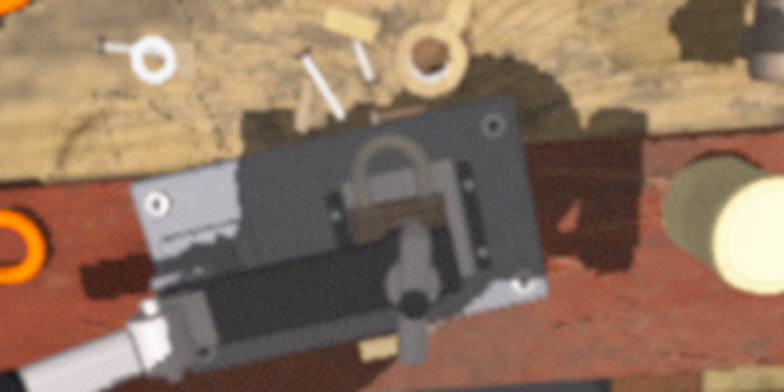

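```bash
python3 - <<'E'
from lev import *
print(lev([('side',(324.5,252.5)),('scene',(178.7,168.5))]),lev([('side',(324.5,252.5))]),lev([('scene',(178.7,168.5))]))
c,s=pickle.load(open('w4.pkl','rb'))
W=lambda x,y:(140+x/2.8,100+y/2.8)
a=atz(c,*W(412,224),136);b=atz(c,*W(411,358),136)
print(a,b,np.hypot(*(a-b)[:2]),np.arctan2(*(a-b)[[1,0]]),(a+b)/2,p[:3])
print(atz(c,*W(413,302),136))
print([ (proj(c,pt(p,k))-[140,100])*2.8 for k in [(50,125,12),(50,-60,12),(-50,-60,12)]])
E
```

```text
(array([0.77110432]), array([-2.78293712,  0.03605038, -0.58051293,  0.4254846 ])) (array([0.77771267]), array([-2.73283593,  0.3871946 ])) (array([0.74803206]), array([-0.22567191, -0.14598364]))
[457.22693255  92.46814612 136.        ] [410.71248611  95.89615078 136.        ] 46.64059330029736 -0.07356464157312018 [433.96970933  94.18214845 136.        ] [4.30690222e+02 9.41130884e+01 1.49042259e-01]
[430.68874391  93.89153883 136.        ]
[array([124.45830374, 181.61095493]), array([512.77296994,  92.2045943 ]), array([549.10013431, 297.98874941])]
```

Call:
servo_tool(plan=[[[0.1, -0.6, -2.5, 0], [0.1, -0.6, -5, 0], [0.1, -0.6, -7.5, 0], [0.1, -0.6, -10, 0], [0.1, -0.6, -12, 0], [0.1, -0.6, -12.9, 0], [0.1, -0.6, -12.9, 0], [0.1, -0.6, -12.9, 0]]])

```text
t: 8.05
tcp_pos: [431.2, 95.6, 134.9]
tcp_rot: [-0.682, 0.732, -0.001, 0.001]
wrist_force: [0.6, 0.2, 0.0]
opening: 39.5
```

```bash
python3 - <<'E'
from h import *
s=manip.observe();print(s['t'],s['tcp_pos'],s['wrist_force'],s['moment'],s['opening'],s['q'])
for n,b,f in(('side',(180,320,230,380),4),('scene',(145,270,170,300),4.8)):
    im,c=snap(n,n+'5')
    cv2.imwrite(f'pics/{n}5c.png',cv2.resize(im[b[0]:b[1],b[2]:b[3],::-1],None,fx=f,fy=f,interpolation=cv2.INTER_CUBIC))
snap('wrist','wrist5')
E
```

```text
8.05 [431.15483601  95.55867532 134.90299786] [0.60439815 0.19136422 0.04295027] [-4.51879191e-02  6.89201906e-05  1.49929791e-02] 39.472111419270256 [ 0.66826432  0.07581435 -0.63625177  0.00128515 -0.85611466  0.83067753]
```

View pics/scene5c.png

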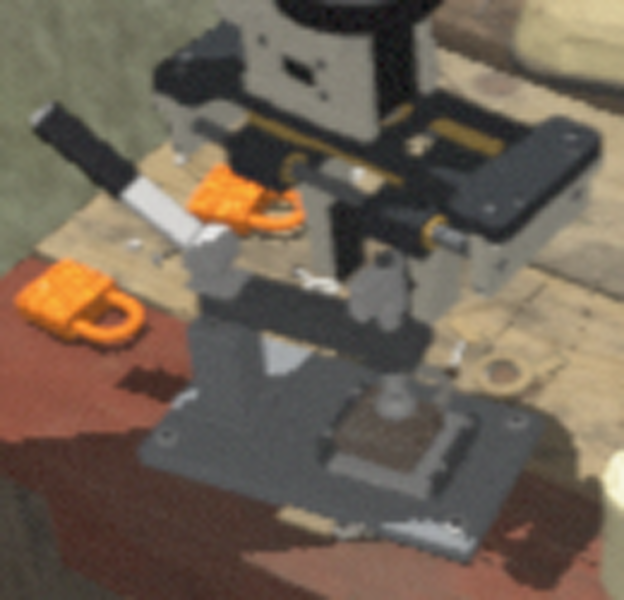

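View pics/wrist5.png

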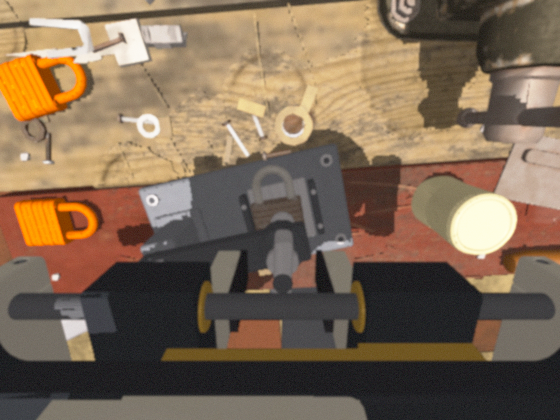

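View pics/side5c.png

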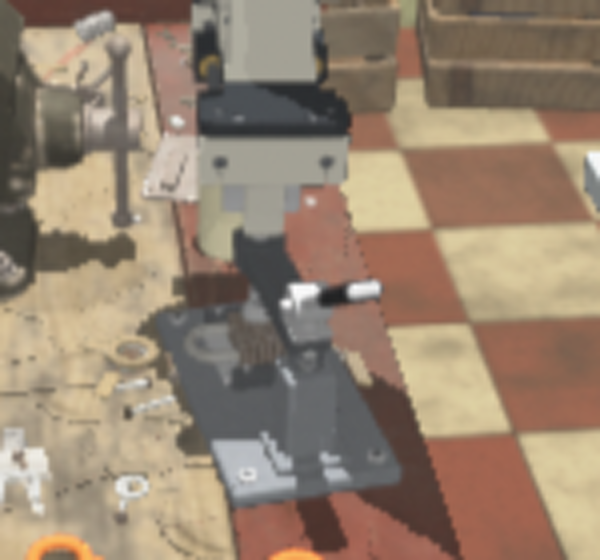

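Call:
servo_tool(plan=[[[0, -0.15, 0, 0], [0, -0.15, 0, 0], [0, -0.15, 0, 0], [0, -0.15, 0, 0], [0, -0.15, 0, 0], [0, -0.15, 0, 0], [0, -0.15, 0, 0], [0, -0.15, 0, 0]]], fingers=0)

```text
t: 9.0
tcp_pos: [431.5, 94.7, 135.4]
tcp_rot: [-0.681, 0.732, -0.0, 0.003]
wrist_force: [-2.2, 4.3, 1.5]
opening: 10.0
```

```bash
cat > st.py <<'E'
from h import *
s=manip.observe();print(s['t'],s['tcp_pos'].round(1),'F',s['wrist_force'].round(2),'M',s['moment'].round(3),'op',s['opening'].round(2),'q',s['q'].round(3),'t6',s['tau'][5].round(3))
E
python3 st.py
```

```text
Traceback (most recent call last):
  File "st.py", line 2, in <module>
    s=manip.observe();print(s['t'],s['tcp_pos'].round(1),'F',s['wrist_force'].round(2),'M',s['moment'].round(3),'op',s['opening'].round(2),'q',s['q'].round(3),'t6',s['tau'][5].round(3))
                                                                                                                     ^^^^^^^^^^^^^^^^^^
AttributeError: 'float' object has no attribute 'round'
```

```bash
sed -i "s/s\['opening'\].round(2)/round(s['opening'],2)/" st.py; python3 st.py
```

```text
9.0 [431.5  94.7 135.4] F [-2.23  4.32  1.5 ] M [ 1.869  0.806 -0.246] op 10.05 q [ 0.665  0.074 -0.636  0.    -0.855  0.833] t6 0.213
```

Call:
servo_tool(plan=[[[0, 0, -0.017, -4], [0, 0, -0.035, -8], [0, 0, -0.052, -12], [0, 0, -0.07, -16], [0, 0, -0.087, -20]]])

```text
t: 9.5
tcp_pos: [431.4, 94.6, 134.5]
tcp_rot: [-0.543, 0.84, -0.001, 0.002]
wrist_force: [-2.8, 2.2, 1.8]
opening: 9.7
```

```bash
python3 st.py
```

```text
9.5 [431.4  94.6 134.5] F [-2.81  2.16  1.75] M [0.643 0.729 0.191] op 9.67 q [ 0.667  0.075 -0.639  0.003 -0.853  0.479] t6 0.96
```

Call:
servo_tool(plan=[[[0, 0, -0.017, -4], [0, 0, -0.035, -8], [0, 0, -0.052, -12], [0, 0, -0.07, -16], [0, 0, -0.087, -20]]])

```text
t: 10.0
tcp_pos: [431.2, 94.4, 133.7]
tcp_rot: [-0.388, 0.922, -0.001, 0.002]
wrist_force: [-1.6, 1.3, 2.5]
opening: 9.7
```

```bash
python3 st.py
```

```text
10.0 [431.2  94.4 133.7] F [-1.55  1.32  2.46] M [0.604 0.717 0.194] op 9.73 q [ 0.668  0.076 -0.641  0.005 -0.851  0.125] t6 0.956
```

Call:
servo_tool(plan=[[[0, 0, -0.017, -4], [0, 0, -0.035, -8], [0, 0, -0.043, -10]]])

```text
t: 10.3
tcp_pos: [431.0, 94.3, 133.2]
tcp_rot: [-0.305, 0.952, -0.002, 0.001]
wrist_force: [-1.5, 1.8, 1.7]
opening: 9.7
```

```bash
python3 st.py
```

```text
10.3 [431.   94.3 133.2] F [-1.5   1.77  1.67] M [0.812 0.662 0.137] op 9.69 q [ 0.669  0.077 -0.641  0.006 -0.851 -0.053] t6 -0.072
```

Call:
servo_tool(plan=[[[0, 0, -0.017, -4], [0, 0, -0.035, -8], [0, 0, -0.043, -10]]])

```text
t: 10.6
tcp_pos: [430.9, 94.2, 132.8]
tcp_rot: [-0.22, 0.976, -0.002, 0.001]
wrist_force: [-1.7, 2.7, 1.0]
opening: 9.8
```

```bash
python3 st.py
```

```text
10.6 [430.9  94.2 132.8] F [-1.66  2.74  1.02] M [0.833 0.682 0.139] op 9.79 q [ 0.669  0.078 -0.641  0.006 -0.851 -0.23 ] t6 -0.07
```

Call:
servo_tool(plan=[[[0, 0, -0.017, -4], [0, 0, -0.035, -8], [0, 0, -0.052, -12]]])

```text
t: 10.9
tcp_pos: [430.8, 94.2, 132.3]
tcp_rot: [-0.116, 0.993, -0.002, 0.001]
wrist_force: [-1.6, 2.3, 1.2]
opening: 9.6
```

```bash
python3 st.py
```

```text
10.9 [430.8  94.2 132.3] F [-1.62  2.32  1.24] M [1.006 0.791 0.193] op 9.63 q [ 0.669  0.08  -0.642  0.006 -0.851 -0.441] t6 0.946
```

Call:
servo_tool(plan=[[[0, 0, -0.017, -4], [0, 0, -0.035, -8], [0, 0, -0.052, -12]]])

```text
t: 11.2
tcp_pos: [430.7, 94.2, 131.7]
tcp_rot: [-0.01, 1.0, -0.002, 0.0]
wrist_force: [-2.8, 2.0, 1.5]
opening: 10.0
```

```bash
python3 st.py
```

```text
11.2 [430.7  94.2 131.7] F [-2.84  2.    1.46] M [1.029 0.762 0.104] op 10.04 q [ 0.669  0.081 -0.641  0.006 -0.851 -0.653] t6 0.94
```

Call:
servo_tool(plan=[[[0, 0, -0.017, -4], [0, 0, -0.035, -8], [0, 0, -0.052, -12]]])

```text
t: 11.5
tcp_pos: [430.5, 94.2, 131.2]
tcp_rot: [0.096, 0.995, -0.003, -0.0]
wrist_force: [-1.6, 3.1, 1.7]
opening: 9.7
```

```bash
python3 st.py
```

```text
11.5 [430.5  94.2 131.2] F [-1.62  3.13  1.66] M [1.129 0.815 0.185] op 9.7 q [ 0.669  0.082 -0.641  0.005 -0.851 -0.864] t6 0.937
```

Call:
servo_tool(plan=[[[0, 0, -0.017, -4], [0, 0, -0.035, -8], [0, 0, -0.052, -12]]])

```text
t: 11.8
tcp_pos: [430.4, 94.3, 130.7]
tcp_rot: [0.2, 0.98, -0.003, -0.0]
wrist_force: [-2.3, 2.5, 2.1]
opening: 9.8
```

```bash
python3 st.py; python3 - <<'E'
from h import *
im,c=snap('scene','scene6');b=(145,270,170,300)
cv2.imwrite('pics/scene6c.png',cv2.resize(im[b[0]:b[1],b[2]:b[3],::-1],None,fx=4.8,fy=4.8,interpolation=cv2.INTER_CUBIC))
E
```

```text
11.8 [430.4  94.3 130.7] F [-2.34  2.51  2.06] M [1.257 0.832 0.171] op 9.81 q [ 0.668  0.083 -0.641  0.003 -0.851 -1.074] t6 0.933
```

View pics/scene6c.png

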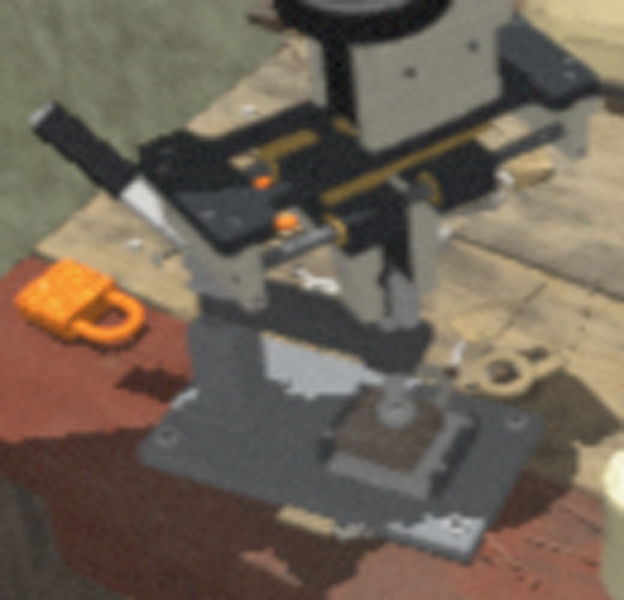

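Call:
servo_tool(plan=[[[0, 0, -0.017, -4], [0, 0, -0.035, -8], [0, 0, -0.052, -12]]])

```text
t: 12.15
tcp_pos: [430.3, 94.4, 130.1]
tcp_rot: [0.304, 0.953, -0.003, -0.001]
wrist_force: [-3.0, 2.9, 1.9]
opening: 9.7
```

```bash
python3 st.py
```

```text
12.15 [430.3  94.4 130.1] F [-2.97  2.92  1.95] M [1.292 0.793 0.218] op 9.73 q [ 0.668  0.085 -0.64   0.002 -0.851 -1.287] t6 0.932
```

Call:
servo_tool(plan=[[[0, 0, -0.017, -4], [0, 0, -0.035, -8], [0, 0, -0.052, -12]]])

```text
t: 12.45
tcp_pos: [430.2, 94.4, 129.6]
tcp_rot: [0.402, 0.915, -0.002, -0.001]
wrist_force: [-2.1, 3.4, 1.2]
opening: 9.7
```

```bash
python3 st.py
```

```text
12.45 [430.2  94.4 129.6] F [-2.06  3.37  1.24] M [1.341 0.79  0.181] op 9.74 q [ 0.667  0.086 -0.64   0.    -0.851 -1.495] t6 0.933
```

Call:
servo_tool(plan=[[[0, 0, -0.017, -4], [0, 0, -0.035, -8], [0, 0, -0.052, -12]]])

```text
t: 12.75
tcp_pos: [430.1, 94.6, 129.1]
tcp_rot: [0.496, 0.868, -0.002, -0.002]
wrist_force: [-2.7, 3.3, 2.1]
opening: 10.1
```

```bash
python3 st.py
```

```text
12.75 [430.1  94.6 129.1] F [-2.68  3.29  2.13] M [1.344 0.748 0.193] op 10.13 q [ 6.660e-01  8.700e-02 -6.390e-01 -1.000e-03 -8.500e-01 -1.704e+00] t6 0.933
```

Call:
servo_tool(plan=[[[0, 0, -0.017, -4], [0, 0, -0.035, -8], [0, 0, -0.052, -12]]])

```text
t: 13.05
tcp_pos: [430.1, 94.7, 128.8]
tcp_rot: [0.585, 0.811, -0.002, -0.002]
wrist_force: [-3.4, 2.6, 6.4]
opening: 9.5
```

```bash
python3 st.py
```

```text
13.05 [430.1  94.7 128.8] F [-3.37  2.55  6.38] M [1.333 1.232 0.211] op 9.48 q [ 0.665  0.087 -0.639 -0.003 -0.85  -1.912] t6 0.895
```

Call:
servo_tool(plan=[[[0, 0, -0.017, -4], [0, 0, -0.035, -8]]])

```text
t: 13.25
tcp_pos: [430.1, 94.8, 128.7]
tcp_rot: [0.64, 0.768, -0.002, -0.002]
wrist_force: [-4.2, 3.5, 5.6]
opening: 9.6
```

```bash
python3 st.py
```

```text
13.25 [430.1  94.8 128.7] F [-4.15  3.54  5.57] M [1.276 1.282 0.275] op 9.62 q [ 0.665  0.087 -0.639 -0.004 -0.849 -2.051] t6 0.84
```

Call:
servo_tool(plan=[[[0, 0, -0.017, -4], [0, 0, -0.026, -8]]])

```text
t: 13.45
tcp_pos: [430.0, 94.9, 128.5]
tcp_rot: [0.692, 0.722, -0.002, -0.002]
wrist_force: [-1.5, 3.0, 1.1]
opening: 9.6
```

```bash
python3 st.py
```

```text
13.45 [430.   94.9 128.5] F [-1.5   2.96  1.09] M [1.269 0.653 0.266] op 9.64 q [ 0.665  0.087 -0.639 -0.005 -0.849 -2.191] t6 0.82
```

Call:
servo_tool(plan=[[[0, 0, -0.017, -4], [0, 0, -0.035, -8]]])

```text
t: 13.65
tcp_pos: [430.0, 95.0, 128.2]
tcp_rot: [0.741, 0.671, -0.002, -0.002]
wrist_force: [-1.5, 2.7, 0.3]
opening: 9.6
```

```bash
python3 st.py; python3 - <<'E'
from h import *
im,c=snap('scene','scene7');b=(145,270,170,300)
cv2.imwrite('pics/scene7c.png',cv2.resize(im[b[0]:b[1],b[2]:b[3],::-1],None,fx=4.8,fy=4.8,interpolation=cv2.INTER_CUBIC))
E
```

```text
13.65 [430.   95.  128.2] F [-1.48  2.7   0.28] M [1.187 0.584 0.358] op 9.56 q [ 0.664  0.088 -0.639 -0.005 -0.848 -2.33 ] t6 0.817
```

View pics/scene7c.png

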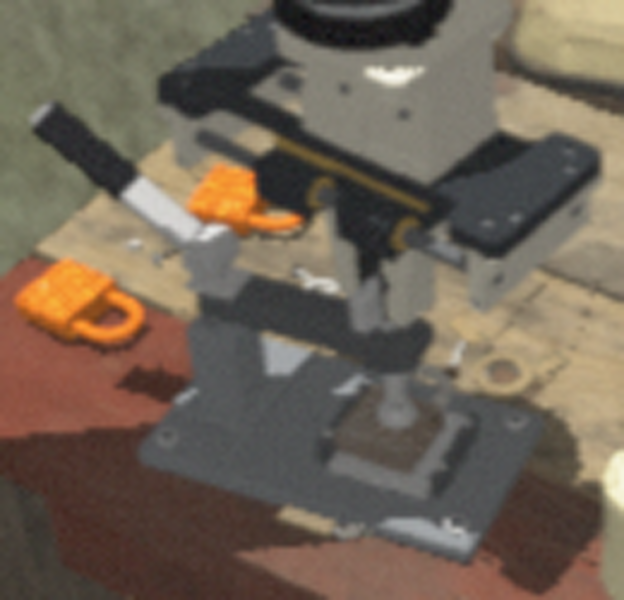

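The Mz rise (0.19 → 0.36), the earlier Fz jump and the z stall all show the bite, with onset near q6 ≈ -1.82. I overshot by about 0.5 rad to confirm it, so I'll back off about 0.43 rad and release.

Call:
servo_tool(plan=[[[0, 0, 0.015, 4], [0, 0, 0.03, 8], [0, 0, 0.05, 12], [0, 0, 0.07, 16], [0, 0, 0.09, 20], [0, 0, 0.1, 24], [0, 0, 0.11, 26], [0, 0, 0.11, 26], [0, 0, 0.11, 26]]])

```text
t: 14.6
tcp_pos: [429.9, 94.8, 128.9]
tcp_rot: [0.573, 0.82, -0.002, -0.002]
wrist_force: [2.0, 1.1, -5.2]
opening: 9.8
```

```bash
python3 st.py
```

```text
14.6 [429.9  94.8 128.9] F [ 2.01  1.09 -5.18] M [ 0.324 -1.034 -0.032] op 9.76 q [ 0.666  0.087 -0.639 -0.003 -0.85  -1.884] t6 0.135
```

Call:
servo_tool(plan=[[[0, 0, 0, 0], [0, 0, 0, 0], [0, 0, 0, 0], [0, 0, 0, 0], [0, 0, 0, 0]]], fingers=0.45)

```text
t: 15.1
tcp_pos: [429.9, 94.8, 129.0]
tcp_rot: [0.573, 0.82, -0.002, -0.002]
wrist_force: [-0.7, 0.0, 0.4]
opening: 38.7
```

```bash
python3 st.py
```

```text
15.1 [429.9  94.8 129. ] F [-0.74  0.04  0.41] M [ 0.092 -0.196 -0.009] op 38.67 q [ 0.666  0.087 -0.639 -0.003 -0.851 -1.884] t6 -0.0
```

Call:
servo_tool(plan=[[[0, 0, 2, 0], [0, 0, 5, 0], [0, 0, 8, -3], [-0.4, 3, 9, -8], [-0.9, 7, 9, -11.5], [-0.9, 7, 9, -11.5]]])

```text
t: 15.7
tcp_pos: [421.2, 168.0, 219.8]
tcp_rot: [0.652, 0.758, -0.001, -0.002]
wrist_force: [-1.2, 0.2, 0.7]
opening: 39.8
```

Call:
servo_tool(plan=[[[-0.3, 2, 0, 0], [-0.6, 4, 0, 0], [-1.0, 6.2, 0, 0], [-1.0, 6.8, -1, 0], [-1.0, 6.8, -2, 0], [-1.0, 6.8, -2.4, 0], [-1.0, 6.8, -2.4, 0], [-1.0, 6.8, -2.4, 0], [-1.0, 6.8, -2.4, 0], [-1.0, 6.8, -2.4, 0]]], fingers=0)

```text
t: 16.7
tcp_pos: [411.4, 235.8, 196.1]
tcp_rot: [0.652, 0.758, -0.001, -0.002]
wrist_force: [-0.4, -0.8, 0.4]
opening: 0.6
```

```bash
python3 st.py; python3 - <<'E'
from h import *
for n,b,f in(('side',(180,320,230,380),4),('scene',(145,270,170,300),4.8)):
    im,c=snap(n,n+'8')
    cv2.imwrite(f'pics/{n}8c.png',cv2.resize(im[b[0]:b[1],b[2]:b[3],::-1],None,fx=f,fy=f,interpolation=cv2.INTER_CUBIC))
E
```

```text
16.7 [411.4 235.8 196.1] F [-0.36 -0.83  0.43] M [ 0.023 -0.163 -0.004] op 0.57 q [ 0.934  0.065 -0.482 -0.005 -1.025 -2.352] t6 0.003
```

View pics/side8c.png

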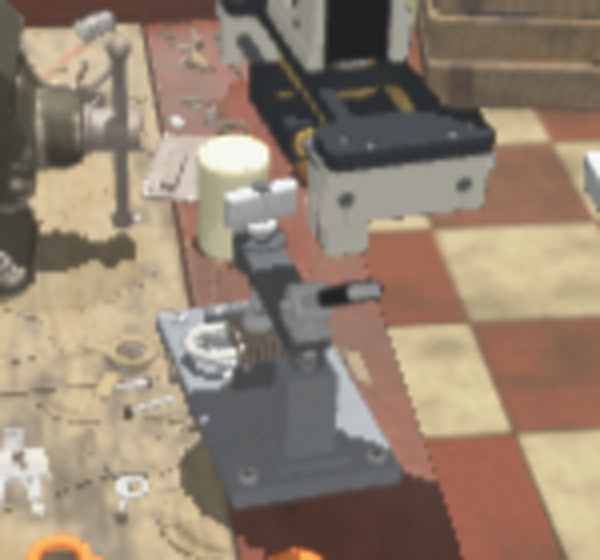

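View pics/scene8c.png

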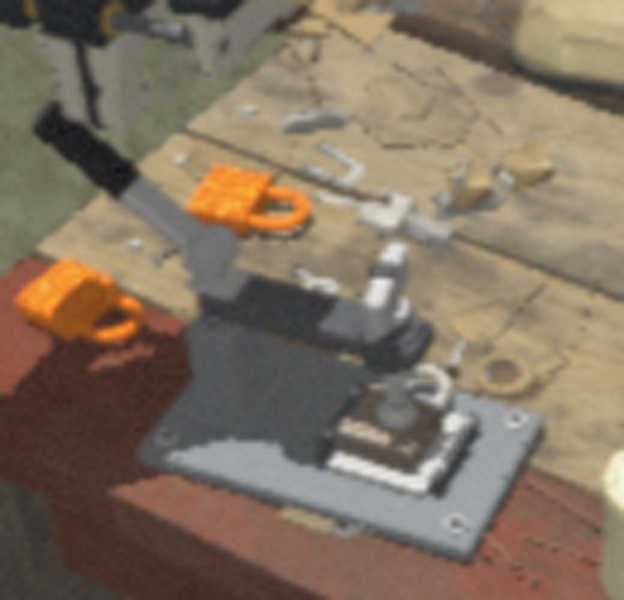

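Call:
servo_tool(plan=[[[-0.07, 0.5, -0.7, 0], [-0.12, 0.8, -1.1, 0], [-0.14, 0.92, -1.35, 0], [-0.16, 1.1, -1.65, 0], [-0.19, 1.3, -1.9, 0], [-0.22, 1.5, -2.1, 0], [-0.25, 1.7, -2.31, 0]]])

```text
t: 17.5
tcp_pos: [408.8, 252.1, 172.9]
tcp_rot: [0.652, 0.758, -0.002, -0.001]
wrist_force: [2.1, -5.9, 4.1]
opening: 0.6
```

```bash
python3 st.py
```

```text
17.5 [408.8 252.1 172.9] F [ 2.09 -5.92  4.06] M [-2.392 -0.912  0.029] op 0.64 q [ 0.961  0.1   -0.502 -0.003 -0.971 -2.379] t6 0.059
```

Call:
servo_tool(plan=[[[-0.03, 0.22, -0.27, 0], [-0.06, 0.43, -0.54, 0], [-0.09, 0.64, -0.81, 0], [-0.12, 0.85, -1.09, 0], [-0.15, 1.03, -1.35, 0], [-0.18, 1.2, -1.65, 0], [-0.2, 1.35, -1.95, 0], [-0.22, 1.5, -2.25, 0]]])

```text
t: 18.3
tcp_pos: [406.4, 265.9, 150.1]
tcp_rot: [0.652, 0.758, -0.003, -0.001]
wrist_force: [1.2, -6.0, 5.4]
opening: 0.5
```

```bash
python3 st.py
```

```text
18.3 [406.4 265.9 150.1] F [ 1.2  -5.99  5.42] M [-2.062 -0.388  0.034] op 0.5 q [ 9.840e-01  1.360e-01 -5.210e-01 -2.000e-03 -9.190e-01 -2.402e+00] t6 0.031
```

Call:
servo_tool(plan=[[[-0.03, 0.2, -0.3, 0], [-0.05, 0.35, -0.6, 0], [-0.07, 0.5, -0.9, 0], [-0.08, 0.6, -1.2, 0], [-0.1, 0.7, -1.5, 0], [-0.11, 0.75, -1.8, 0]]])

```text
t: 18.9
tcp_pos: [405.3, 272.6, 132.2]
tcp_rot: [0.652, 0.759, -0.004, 0.0]
wrist_force: [-0.0, -4.5, 7.5]
opening: 0.5
```

```bash
python3 st.py
```

```text
18.9 [405.3 272.6 132.2] F [-0.05 -4.49  7.5 ] M [-1.725 -0.209 -0.002] op 0.55 q [ 9.950e-01  1.630e-01 -5.380e-01 -1.000e-03 -8.770e-01 -2.413e+00] t6 -0.002
```

Call:
servo_tool(plan=[[[0, 0, -0.2, 0], [0, 0, -0.4, 0], [0, 0, -0.6, 0], [0, 0, -0.75, 0]]])

```text
t: 19.3
tcp_pos: [405.4, 272.5, 125.0]
tcp_rot: [0.651, 0.759, -0.004, 0.0]
wrist_force: [-1.6, -2.6, 9.1]
opening: 0.6
```

Call:
servo_tool(plan=[[[0, 0, -0.08, 0], [0, 0, -0.16, 0]]])

```text
t: 19.5
tcp_pos: [405.4, 272.5, 123.8]
tcp_rot: [0.651, 0.759, -0.004, 0.001]
wrist_force: [-1.9, -3.5, 9.0]
opening: 0.6
```

```bash
python3 st.py;  python3 - <<'E'
from h import *
for n,b,f in(('side',(180,320,230,380),4),('scene',(145,270,170,300),4.8)):
    im,c=snap(n,n+'9')
    cv2.imwrite(f'pics/{n}9c.png',cv2.resize(im[b[0]:b[1],b[2]:b[3],::-1],None,fx=f,fy=f,interpolation=cv2.INTER_CUBIC))
E
```

```text
19.5 [405.4 272.5 123.8] F [-1.88 -3.52  9.04] M [-1.006  0.656  0.023] op 0.56 q [ 0.995  0.174 -0.548  0.    -0.857 -2.414] t6 0.028
```

Force is steady at 9 N, so the lever is still turning. I'll take small steps down to the stop.

Call:
servo_tool(plan=[[[0, 0, -0.08, 0], [0, 0, -0.16, 0]]])

```text
t: 19.8
tcp_pos: [405.5, 272.4, 122.6]
tcp_rot: [0.651, 0.759, -0.004, 0.001]
wrist_force: [-1.9, -0.9, 7.8]
opening: 0.4
```

Call:
servo_tool(plan=[[[0, 0, -0.08, 0], [0, 0, -0.12, 0]]])

```text
t: 20.0
tcp_pos: [405.5, 272.5, 121.8]
tcp_rot: [0.651, 0.759, -0.004, 0.001]
wrist_force: [-1.5, -2.7, 9.6]
opening: 0.3
```

Call:
servo_tool(plan=[[[0, 0, -0.08, 0], [0, 0, -0.1, 0]]])

```text
t: 20.2
tcp_pos: [405.6, 272.5, 121.7]
tcp_rot: [0.65, 0.76, -0.004, 0.001]
wrist_force: [-4.7, -2.7, 14.8]
opening: 0.3
```

```bash
python3 st.py;  python3 - <<'E'
from h import *
for n,b,f in(('side',(180,320,230,380),4),('scene',(145,270,170,300),4.8)):
    im,c=snap(n,n+'10')
    cv2.imwrite(f'pics/{n}10c.png',cv2.resize(im[b[0]:b[1],b[2]:b[3],::-1],None,fx=f,fy=f,interpolation=cv2.INTER_CUBIC))
E
```

```text
20.2 [405.6 272.5 121.7] F [-4.73 -2.69 14.77] M [-1.215  1.529 -0.059] op 0.28 q [ 9.960e-01  1.770e-01 -5.510e-01  2.000e-03 -8.510e-01 -2.414e+00] t6 0.053
```

View pics/scene10c.png

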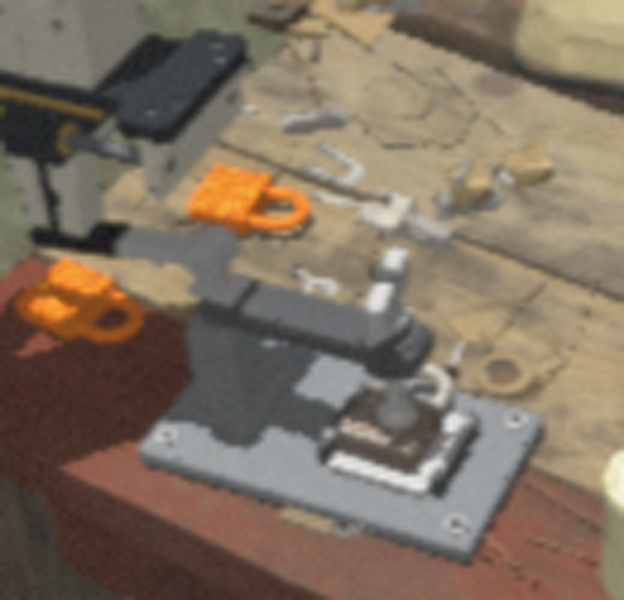

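View pics/side10c.png

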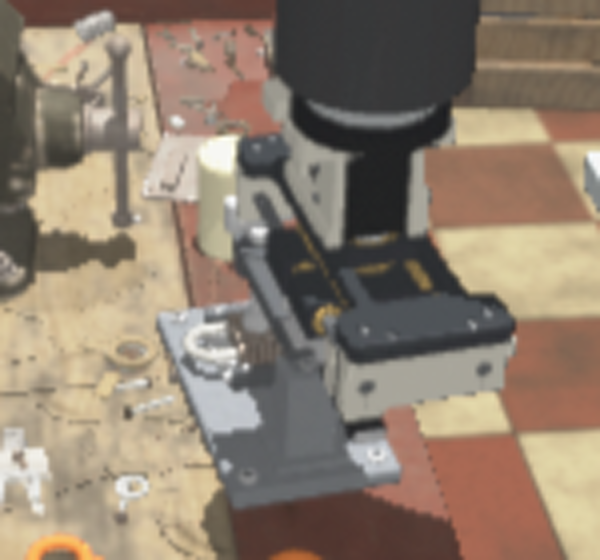

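Call:
servo_tool(plan=[[[0, 0, 0.2, 0], [0, 0, 0.8, 0], [0, 0, 2.5, 0], [0, 0, 5, 0], [0, 0, 8, 0], [0, 0, 12, 0], [-1, 4, 14, 0], [-2, 8, 14, 0], [-2, 12, 14, 0], [-2, 12, 14, 0], [-2, 12, 14, 0]]])

```text
t: 21.4
tcp_pos: [385.1, 393.1, 261.0]
tcp_rot: [0.65, 0.76, -0.005, 0.002]
wrist_force: [-0.2, -0.3, -0.4]
opening: 0.5
```

```bash
python3 st.py;  python3 - <<'E'
from h import *
for n,b,f in(('side',(180,320,230,380),4),('scene',(145,270,170,300),4.8)):
    im,c=snap(n,n+'11')
    cv2.imwrite(f'pics/{n}11c.png',cv2.resize(im[b[0]:b[1],b[2]:b[3],::-1],None,fx=f,fy=f,interpolation=cv2.INTER_CUBIC))
E
```

```text
21.4 [385.1 393.1 261. ] F [-0.18 -0.28 -0.36] M [-0.001 -0.192  0.055] op 0.46 q [ 1.152  0.148 -0.231  0.    -1.202 -2.567] t6 -0.064
```

View pics/scene11c.png

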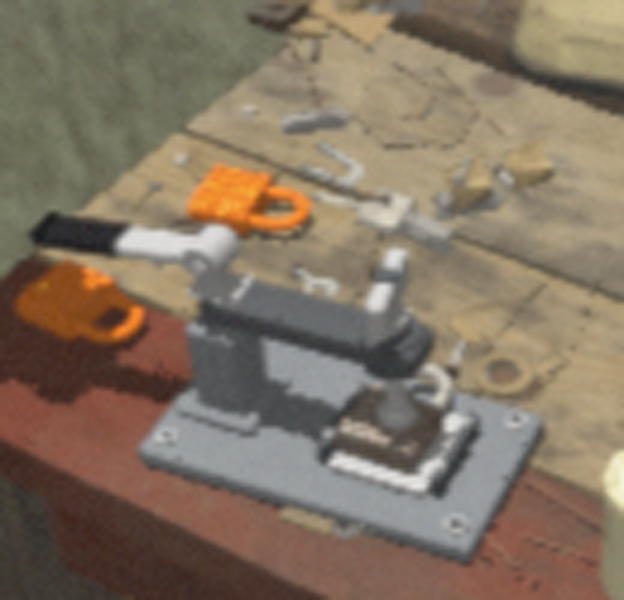

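View pics/side11c.png

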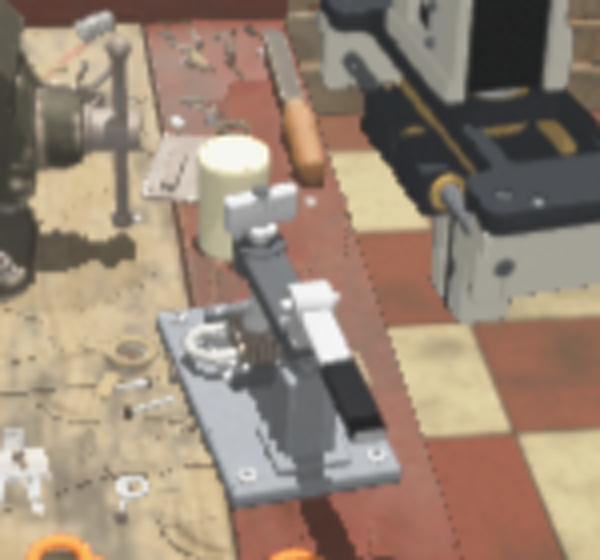

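```bash
python3 - <<'E'
from lev import *
print(lev([('side',(322,287)),('scene',(178,193))]),lev([('side',(322,287))]))
E
```

```text
(array([1.5123726]), array([ 0.69864994,  1.02732591, -0.27562536, -0.89832525])) (array([1.48764025]), array([0.81759223, 0.09909619]))
```

```bash
python3 -c "
from bench import manip
print(manip.hand_in())"
```

```text
the job is handed in; nothing more can be done
None
```

I clamped the padlock, shut the lever fully and handed the job in at about 21 s. The clamping force itself could not be measured; I put it at 57–60 N from where the foot began to bite.

- **Setting the nut:** I pushed the lever to about 0.77 rad, gripped the wing nut and turned it clockwise until the foot bit. That showed as thread torque rising from 0.19 to 0.36 N m and a brief upward push of about 5 N. I overshot by about 0.5 rad to be sure, then turned it back about 0.45 rad, close to where the bite began.
- **Upward push:** It fell away again after about 0.3 rad, probably because the grip slipped on the bar. I therefore placed the start of the bite mainly from the torque and from where the hand's height stalled, to about ±0.1 rad of the nut.
- **Shutting the lever:** It took 7–10 N on the way over. The last reading rose to about 15 N at the stop, which is under the 20 N limit.
- **Last checks:** The pictures give the lever at about 1.51 rad, against 1.52 for fully shut. By eye, the padlock and the wax block had not moved, nor had as much of the cover and file as those pictures showed. The robot was clear of everything, with a wrist force near 0.

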